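# Step the well plate under the dipping probe

## Robot

A 6-joint arm with a two-finger parallel gripper is mounted at the origin on the work surface. World frame = base frame: x ahead of the robot, y to its left, z up, the work surface at z = 0. Lengths are in mm, angles in rad, forces in N, time in s.
With the tool pointing down it reaches from about 275 to 750 mm from the base axis. Payload 10.2 kg.
Tool frame: the origin (TCP) lies at the very end of the fingers, on their centre line; the grasp point (between the pads) lies 19 mm behind it; z points along the fingers, y is the line along which they close (so a half turn about z gives the same grasp; the last joint's range is limited). The gripper opens to 85 mm and grips with 20 to 120 N. Pads are 22 mm wide; open, the fingers measure 114 mm over their backs; the gripper's body (76 mm by 85 mm) begins 54 mm behind the grasp point. The pads swing forward as they close: fully open they stand 13 mm farther back than shut.
Start: joints at [0.928, 0.313, 1.498, -0, 1.331, -0.223], TCP at [213.991, 479.415, 231.294] pointing down, gripper open.
Joint ranges: [-2.94, 2.94], [-0.97, 2.17], [0.19, 2.56], [-1.23, 4.37], [0.02, 3.11], [-2.88, 2.88]. Speed limits (rad/s): [2.39, 2.39, 3.01, 3.14, 3.14, 3.14].

## Interface

Orientations are given as a unit quaternion [w, x, y, z].
In Python, from rig import ctrl gives the robot as it stands.
- The arm moves only by the shell command python3 -m inch 'ROWS' [OPENING] [FORCE]. ROWS is text: rows parted by semicolons, each of 6 numbers parted by spaces: the shift along the tool's x, y, z in mm, then the turn, a rotation vector about the tool's x, y, z in units of 6 degrees (1.0 is 6 degrees). A call has exactly 10 rows; each row shifts and turns the commanded pose from where the row before left it, along the tool's axes as they then stand; what a row does not reach is not made up. A row lasts 1/12 s, in which the tool goes at most 41.7 mm and 7.16 degrees, less where a joint would pass 70% of its speed; a pose out of reach is approached as far as the arm can. A call with a gripper value outside its range is refused whole. OPENING is the opening, from 0 (shut) to 1 (fully open), set as the call begins (- or left out, the last holds). The fingers move at their own pace and stop on an object; FORCE is the grip in N (left out, the last holds). Time passes only in rows, so rows that do not move let the fingers close, or fill a call up. It gives the time, the measured TCP pose, the force, the opening and the grip force at its end, in the units of the state.
- ctrl.sense(): the state, without advancing time (a new reading comes with each control period).
- ctrl.capture(name): name is "scene" or "top" or "wrist"; returns a dict with "image" (480x640x3 uint8, red, green, blue), "intrinsics" (3x3 intrinsics, pixels), "rvec" (rotation vector, rad) and "tvec" (3), from world to camera coordinates, as OpenCV has them. Camera axes: x right, y down, z forward; pixel columns grow to the right and rows downward; lengths in mm; the calibration is good to about 2 mm. A picture is of the moment at which its call begins. There is no depth.
- ctrl.finish_job(): hands the job in; it is judged then, once.
The state is a dict: "time_s": time; "joints": joint angles; "dq": joint speeds; "tau": joint torques, N m; "eef_pos": TCP position; "ee_rot": TCP orientation; "force": force on the tool from outside, world axes, zero at the start; "wrist_torque": the same for the moment, N m; "grip_width": opening from 0.0 (shut) to 1.0 (fully open); "grip_force": force on a finger pad.
Only numpy, scipy, OpenCV 4.12 (cv2) and the standard library are available. Lean on these libraries where they do the work, as an engineer would, in place of code of your own. Each camera call takes 0.05 s, during which the arm holds its last target. There are 200 camera calls.

## Task

On the dipping stand, push the well plate about by its yellow finger cup until the red-marked well is under the probe, then press the probe's black cap down until the tip rests on the sample inside, feel it there for a moment and let the probe spring back up; next do the same with the blue-marked well, and leave the plate with the blue well under the raised probe. How high the samples stand is not known: press gently and never force the probe on a sample or a rim; dip into no other well, and leave the glassware and bottles standing where they are.

Things in the scene. Friction and masses are not known exactly. Their poses are not given: they have to be found in the camera images.
- stage: dipping stand, fixed: white base x -125 to 145 mm, y +-150 mm, 24 mm high; column 36 x 60 mm at x = 125 mm, to z = 170 mm; blue arm 30 mm wide, z 137 to 165 mm, from column to the probe's sleeve (radius 15 mm, z 133 to 167 mm). Origin on the bench below the probe's axis; z up, x from probe to column (away from the robot at yaw 0). The carrier slides along the stand's x and y
- cross_slide (a joint): position (m) of the lower slide, which carries the upper slide and everything on it along the stand's y; -0.06 to 0.06, 0 with the plate's middle under the probe; stays where it is left (about 3 N of friction)
- carrier (a joint): position (m) of the upper slide (carrier with well plate and finger cup) along the stand's x; -0.036 to 0.036, 0 with the plate's middle under the probe; stays where it is left (about 3 N of friction)
- cup (a point): centre of the floor of the finger cup, a yellow open square tray fixed to the carrier: inside 60 x 60 mm, walls 5 mm thick, 22 mm high above this floor, parallel to the stand's x and y. Closed fingertips put into it have play and push the carrier any way by its walls. It lies 125 mm in -x (robot's side) from the plate's centre; floor 62 mm above the bench. Axes as the stand's
- well_plate: white 24-well plate fixed on the carrier, 85 mm in x by 128 mm in y, underside 62 mm and top 86 mm above the bench; 4 x 6 square open wells 15 mm wide, 18 mm apart, ribs 3 mm thick. Origin on the plate's vertical centre line at bench height; axes as the stand's
- red_well (a point): centre of the mouth of the red-rimmed well, level with the plate's top; 27 mm in -x and 27 mm in +y from the plate's centre
- blue_well (a point): centre of the mouth of the blue-rimmed well, level with the plate's top; 9 mm in +x and 45 mm in -y from the plate's centre
- probe_rod: lower end of the vertical steel probe, 8 mm diameter, moving up and down with the cap. Origin on the probe's axis, 94 mm below its tip (at bench height when raised)
- probe_tip (a point): lower tip of the probe; raised it is 8 mm above the plate's top, lowered into a well it meets the coloured sample (14 x 14 mm block), whose top lies somewhere 3 to 16 mm below the plate's top. The tip gives 1 mm per 4 N; over 20 N spoils the sample. To enter, it must be within 3.5 mm of the well's centre along the stand's x and along its y
- probe_cap (a point): centre of the top of the probe's round black cap, 42 mm across, 12 mm thick, 215 mm above the bench when raised; pressed straight down
- probe (a joint): travel (m) of the probe: 0 raised, at most 0.030 down; a spring lifts it again (about 3 N when raised, 6 N at full travel, besides what the tip pushes on)
- reagent_jar: white round reagent jar with blue cap, 64 mm across, 100 mm tall, stands loose beside the stand; origin at the centre of its underside
- beaker: glass beaker, 68 mm across, 85 mm tall, stands loose beside the stand; origin at the centre of its underside
- amber_bottle: amber bottle with red cap, 56 mm across, 110 mm tall, stands loose beside the stand; origin at the centre of its underside
Not all that is in view belongs to the job. Of the things that look like the amber_bottle, take the one that is farthest to the robot's right at the start. What is shaped like the reagent_jar but turquoise is not meant.

How it is judged:
By the outcome, as a careful person would: the job done as asked, in the order asked, and still so for the second after the job is handed in, with the robot touching nothing.
It also fails if it takes over 64 s, if anything falls off the work surface, if the arm or the gripper's body presses on something with over 40 N, if the wrist force passes 120 N, or if a joint passes its speed limit or range.

## Working session

There is one attempt and no reset: what is moved stays moved. The work goes in short steps, Python scripts to look and compute and a shell command to move; the robot and the scene stay as the last step left them, time stands still between calls to the robot, and variables do not carry over. Pictures are saved under pics/ and viewed, at most 10 in all, crops included, and the job is handed in when it is done.

```bash
mkdir -p pics; ls; python3 - <<'E'
from rig import ctrl
import cv2,numpy as np
s=ctrl.sense();print({k:np.round(v,3).tolist() for k,v in s.items()})
for n in("scene","top"):
    c=ctrl.capture(n);cv2.imwrite(f"pics/{n}0.png",c["image"][:,:,::-1]);np.savez(f"pics/{n}0.npz",**c)
    R=cv2.Rodrigues(np.array(c["rvec"],float))[0];print(n,-R.T@np.array(c["tvec"]),R[2])
E
```

```text
pics
{'time_s': 0.0, 'joints': [0.928, 0.313, 1.498, -0.0, 1.331, -0.223], 'dq': [-0.001, -0.0, -0.001, -0.001, -0.002, 0.001], 'tau': [-0.002, -41.227, -25.974, -0.0, 0.004, 0.0], 'eef_pos': [213.818, 479.193, 230.735], 'ee_rot': [-0.0, 0.208, 0.978, -0.001], 'force': [0.307, 0.826, 0.217], 'wrist_torque': [-0.027, 0.041, 0.032], 'grip_force': 0.0, 'grip_width': 1.002}
scene [1152.38442141 -143.21255842  918.16880822] [-0.56006244  0.24181855 -0.7923723 ]
top [ 442.32067653   72.04416491 1282.92719677] [ 0.11754803  0.00905186 -0.99302594]
```

View pics/scene0.png

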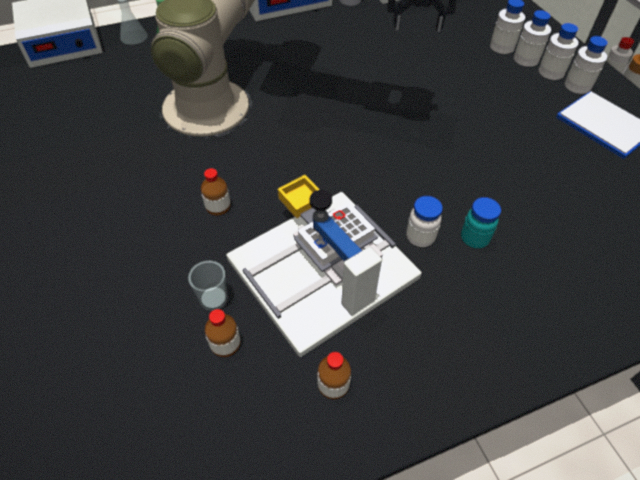

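View pics/top0.png

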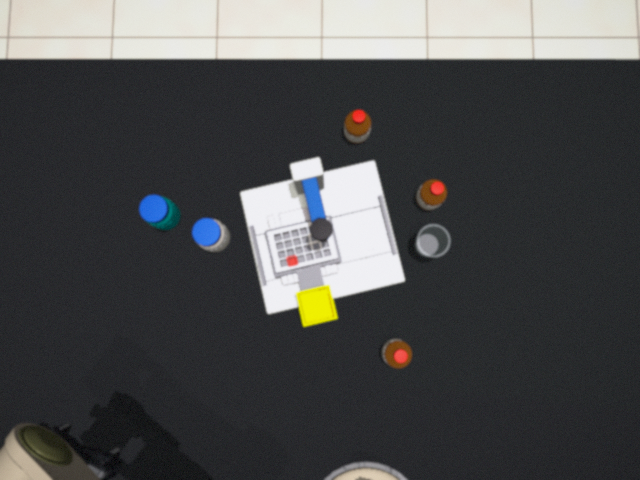

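Scene view: the stand is in the middle, with the yellow cup at (300,195), black cap at (320,200), blue arm at (340,235) and red well at (340,215). Top view: cup at (317,306), cap at (321,230), red well at (292,261); the blue well is next to or under the cap.

Look-alikes, top-view pixels:
- **Amber bottles:** (358,125), (432,193) and (398,353). The one farthest right is (432,193).
- **Jars:** the white one at (210,234) is meant; the turquoise one at (158,211) is not.
- **Yellow cup and black cap:** one of each, at (317,306) and (321,230).

All the bottles and glassware are only to be avoided.

```bash
cat > h.py <<'E'
import cv2,numpy as np
from scipy.spatial.transform import Rotation as Rn
def cam(c): 
    R=cv2.Rodrigues(np.array(c["rvec"],float))[0];t=np.array(c["tvec"],float).ravel();return np.array(c["intrinsics"]),R,t
def ray(c,p):
    K,R,t=cam(c);d=R.T@np.linalg.solve(K,[p[0],p[1],1.]);return -R.T@t,d/np.linalg.norm(d)
def onz(c,p,z):
    o,d=ray(c,p);return (o+d*(z-o[2])/d[2])
def tri(cs,ps):
    A=np.zeros((3,3));b=np.zeros(3)
    for c,p in zip(cs,ps):
        o,d=ray(c,p);M=np.eye(3)-np.outer(d,d);A+=M;b+=M@o
    return np.linalg.solve(A,b)
def proj(c,P):
    K,R,t=cam(c);q=K@(R@np.asarray(P,float)+t);return q[:2]/q[2]
def big(m,near=None):
    n,l,s,ce=cv2.connectedComponentsWithStats(m.astype(np.uint8))
    i=1+np.argmax(s[1:,4]) if near is None else l[near[1],near[0]]
    return (l==i)
def hsv(c): return cv2.cvtColor(np.ascontiguousarray(c["image"]),cv2.COLOR_RGB2HSV)
def rows(target,yaw=None,s=None):
    "tool-frame shift and turn (units 6deg) to world target with tool down, tool y along yaw+90deg"
    from rig import ctrl
    s=s or ctrl.sense();w,x,y,z=s["ee_rot"];R=Rn.from_quat([x,y,z,w])
    d=R.inv().apply(np.array(target)-s["eef_pos"]);
    out=[d.round(1)]
    if yaw is not None:
        c,sn=np.cos(yaw),np.sin(yaw)
        T=Rn.from_matrix(np.array([[-c,-sn,0],[-sn,c,0],[0,0,-1]]).T@np.eye(3)) if 0 else Rn.from_matrix(np.column_stack([[-c,-sn,0],[-sn,c,0],[0,0,-1]]))
        out.append((np.degrees((R.inv()*T).as_rotvec())/6).round(2))
    return out
E
python3 - <<'E'
from h import *
C=[dict(np.load(f"pics/{n}0.npz")) for n in("scene","top")]
H=[hsv(c) for c in C]
yel=[big((h[...,0]>20)&(h[...,0]<35)&(h[...,1]>150)&(h[...,2]>90)) for h in H]
t=C[1];h=H[1]
# base: white region in top
w=(h[...,1]<60)&(h[...,2]>140);roi=np.zeros_like(w);roi[150:320,235:410]=1
m=(w&roi).astype(np.uint8);m=cv2.morphologyEx(m,cv2.MORPH_OPEN,np.ones((3,3)));hull=cv2.convexHull(np.argwhere(big(m))[:,::-1].astype(np.int32))
q=cv2.approxPolyN(hull,4,ensure_convex=True).reshape(-1,2) if hasattr(cv2,'approxPolyN') else None
print("quad px",q.tolist())
P=np.array([onz(t,p,24)[:2] for p in q]);print("quad",P.round(1).tolist(),"sides",np.linalg.norm(P-np.roll(P,-1,0),axis=1).round(1))
cup=[cv2.minAreaRect(np.argwhere(m)[:,::-1].astype(np.float32)) for m in yel];print(cup)
print("cup tri",tri(C,[c[0] for c in cup]).round(1),"top@84",onz(t,cup[1][0],84).round(1))
cp=[]
for c,hh,p in zip(C,H,((320,200),(321,230))):
    k=(hh[...,2]<50);r=np.zeros_like(k);r[p[1]-16:p[1]+16,p[0]-16:p[0]+16]=1
    k=cv2.morphologyEx((k&r).astype(np.uint8),cv2.MORPH_OPEN,np.ones((5,5)));b=big(k);e=np.argwhere(b)[:,::-1];print("cap px",e.mean(0),e.min(0),e.max(0));cp.append(e.mean(0))
print("cap tri",tri(C,cp).round(1),onz(t,cp[1],213).round(1))
red=[]
for c,hh,bx in zip(C,H,((325,205,355,225),(280,252,300,270))):
    k=((hh[...,0]<8)|(hh[...,0]>172))&(hh[...,1]>120);r=np.zeros_like(k);r[bx[1]:bx[3],bx[0]:bx[2]]=1;e=np.argwhere(k&r>0)[:,::-1];red.append(e.mean(0))
print("red",red,tri(C,red).round(1),onz(t,red[1],86).round(1))
b=C[1]["image"][140:330,225:425,::-1];a=C[0]["image"][165:345,220:430,::-1]
cv2.imwrite("pics/crop1.png",cv2.resize(np.hstack([b[:180],a[:,:200]]),None,fx=2,fy=2,interpolation=cv2.INTER_CUBIC))
E
```

```text
quad px [[267, 314], [239, 192], [365, 122], [405, 281]]
quad [[426.2, 207.0], [686.4, 271.2], [841.9, -0.6], [496.3, -83.4]] sides [268.  313.1 355.4 298.7]
[((298.87701416015625, 193.3524627685547), (35.21014404296875, 36.23443603515625), 50.194427490234375), ((316.1877746582031, 305.78863525390625), (35.993831634521484, 37.522525787353516), 76.60750579833984)]
cup tri [443.3 101.3  73.7] top@84 [443.6 102.2  84. ]
cap px [322.05386417 198.25761124] [311 186] [335 211]Traceback (most recent call last):
  File "<stdin>", line 17, in <module>
  File "h.py", line 18, in big
    i=1+np.argmax(s[1:,4]) if near is None else l[near[1],near[0]]
        ~~~~~~~~~^^^^^^^^^
    return _wrapfunc(a, 'argmax', axis=axis, out=out, **kwds)
    return bound(*args, **kwds)
ValueError: attempt to get argmax of an empty sequence
```

```bash
python3 - <<'E'
from h import *
C=[dict(np.load(f"pics/{n}0.npz")) for n in("scene","top")]
H=[hsv(c) for c in C];t=C[1]
cp=[]
for c,hh,p in zip(C,H,((320,200),(321,230))):
    k=(hh[...,2]<75);r=np.zeros_like(k);r[p[1]-16:p[1]+16,p[0]-16:p[0]+16]=1
    k=cv2.morphologyEx((k&r).astype(np.uint8),cv2.MORPH_OPEN,np.ones((3,3)));b=big(k);e=np.argwhere(b)[:,::-1];print("cap px",e.mean(0),e.min(0),e.max(0));cp.append(e.mean(0))
print("cap tri",tri(C,cp).round(1),onz(t,cp[1],213).round(1))
red=[]
for c,hh,bx in zip(C,H,((325,205,355,225),(280,252,300,270))):
    k=((hh[...,0]<8)|(hh[...,0]>172))&(hh[...,1]>120);r=np.zeros_like(k);r[bx[1]:bx[3],bx[0]:bx[2]]=1;e=np.argwhere(k&r>0)[:,::-1];red.append(e.mean(0))
print("red",red,tri(C,red).round(1),onz(t,red[1],86).round(1))
b=C[1]["image"][140:330,225:425,::-1];a=C[0]["image"][165:345,220:430,::-1]
cv2.imwrite("pics/crop1.png",cv2.resize(np.hstack([b[:180],a[:,:200]]),None,fx=2,fy=2,interpolation=cv2.INTER_CUBIC))
E
```

```text
cap px [322.15647482 198.07374101] [310 184] [335 215]
cap px [315.86046512 225.40697674] [311 220] [322 233]
cap tri [587.2  97.1 214. ] [588.4 100.3 213. ]
red [array([338.93103448, 214.79310345]), array([291.85365854, 260.46341463])] [534.8 152.5  82.1] [534.3 151.7  86. ]
```

View pics/crop1.png

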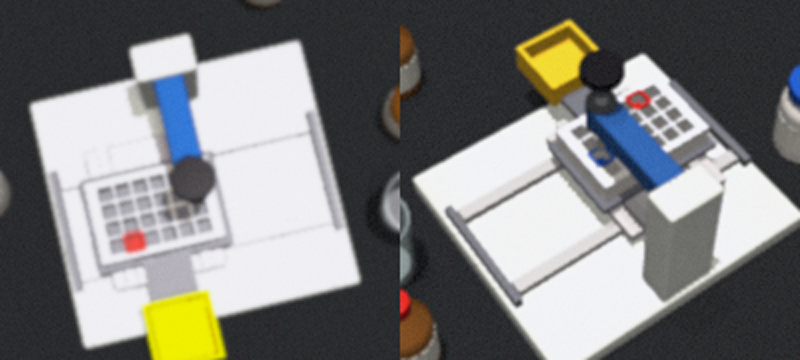

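The crop confirms the choice: one yellow cup at crop (185,325), the black cap at (192,180), red well at (135,240), and the blue well just beside the cap (scene half, (600,158)).

```bash
cat >> h.py <<'E'
O=np.array([582.7,91.3]);YAW=0.239
def s2w(x,y,z): c,s=np.cos(YAW),np.sin(YAW);return np.array([O[0]+c*x-s*y,O[1]+s*x+c*y,z])
def w2s(p): c,s=np.cos(YAW),np.sin(YAW);d=np.array(p[:2])-O;return np.array([c*d[0]+s*d[1],-s*d[0]+c*d[1]])
def fstand(f): c,s=np.cos(YAW),np.sin(YAW);return np.array([c*f[0]+s*f[1],-s*f[0]+c*f[1],f[2]])
E
python3 - <<'E'
from h import *
t=dict(np.load("pics/top0.npz"))
print("cap stand",w2s(onz(t,(321,229.5),213)),"cup",w2s((443.4,101.8)),"red",w2s((534.5,152)))
print(rows([443.4,101.8,231],YAW))
E
```

```text
cap stand [-1.78998953  0.09322808] cup [-132.85474693   43.17819146] red [-32.46034224  70.38505652]
[array([-363.4, -251.1,   -0. ]), array([-0.01, -0.01, -6.29])]
```

```bash
python3 -m inch '-33 -23 0 0 0 0;-33 -23 0 0 0 0;-33 -23 0 0 0 0;-33 -23 0 0 0 0;-33 -23 0 0 0 0;-33 -23 0 0 0 0;-33 -23 0 0 0 0;-33 -23 0 0 0 0;-33 -23 0 0 0 0;-33 -23 0 0 0 0' 0 20; python3 -m inch '0 0 0 0 0 -1;0 0 0 0 0 -1;0 0 0 0 0 -1;0 0 0 0 0 -1;0 0 0 0 0 -1;0 0 0 0 0 -1;0 0 0 0 0 -0.3;0 0 0 0 0 0;0 0 0 0 0 0;0 0 0 0 0 0'
python3 - <<'E'
from h import *
from rig import ctrl
print(rows([443.4,101.8,100],YAW))
c=ctrl.capture("wrist");cv2.imwrite("pics/w1.png",c["image"][:,:,::-1]);np.savez("pics/w1.npz",**c)
E
```

```text
time_s: 0.93
eef_pos: [422.1, 133.0, 231.2]
ee_rot: [-0.0, 0.208, 0.978, 0.0]
force: [0.5, 0.4, -0.4]
grip_width: -0.004
grip_force: 0.0
time_s: 1.77
eef_pos: [421.5, 134.9, 231.2]
ee_rot: [-0.0, -0.119, 0.993, 0.0]
force: [0.0, -0.0, 0.6]
grip_width: -0.001
grip_force: 0.0
[array([-13.5, -37.3, 131.2]), array([ 0., -0., -0.])]
```

View pics/w1.png

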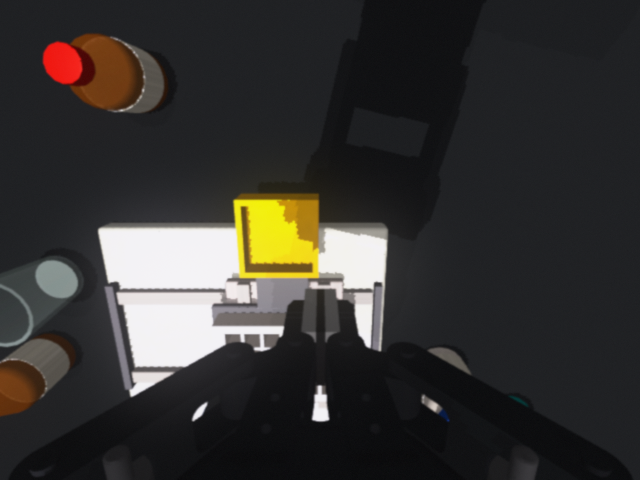

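The wrist camera sits on the robot's side. Cup at (278,236), with its walls parallel to the image axes, so the yaw is right; fingertips at (322,300).

```bash
python3 - <<'E'
from h import *
c=dict(np.load("pics/w1.npz"));t=dict(np.load("pics/top0.npz"));h=hsv(c)
for p in ((235,199),(319,195),(240,277),(318,276)): print("rim",w2s(onz(c,p,84)).round(1))
for p in ((101,228),(387,227)): print("base",w2s(onz(c,p,24)).round(1))
print("tri cup outer corners midpoint", tri([c,t],[(278,237.5),(316.2,305.8)]).round(1))
E
python3 -m inch '-6.5 -18.5 5 0 0 0;-7 -18.5 20 0 0 0;0 0 30 0 0 0;0 0 30 0 0 0;0 0 30 0 0 0;0 0 15 0 0 0;0 0 0 0 0 0;0 0 0 0 0 0;0 0 0 0 0 0;0 0 0 0 0 0'
```

```text
rim [-166.1   10.5]
rim [-169.4   79.7]
rim [-96.4   9.8]
rim [-97.3  78.7]
base [-124.3 -142.8]
base [-125.1  148.7]
tri cup outer corners midpoint [443.7 102.7  81.6]
time_s: 2.65
eef_pos: [444.3, 102.2, 102.6]
ee_rot: [0.001, -0.12, 0.993, -0.0]
force: [0.7, 0.5, 0.2]
grip_width: -0.001
grip_force: 0.0
```

```bash
python3 -m inch '0 0 15 0 0 0;0 0 15 0 0 0;0 0 3 0 0 0;0 -8 0 0 0 0;0 -4 0 0 0 0;0 -4 0 0 0 0;0 -8 0 0 0 0;0 -10 0 0 0 0;0 -10 0 0 0 0;0 -10 0 0 0 0'; python3 -m inch '0 -10 0 0 0 0;0 -8 0 0 0 0;0 -6 0 0 0 0;0 -4 0 0 0 0;0 -4 0 0 0 0;0 -3 0 0 0 0;0 0 0 0 0 0;-8 0 0 0 0 0;-8 0 0 0 0 0;0 0 0 0 0 0'
python3 - <<'E'
from h import *
from rig import ctrl
s=ctrl.sense();print(w2s(s["eef_pos"]),fstand(s["force"]))
c=ctrl.capture("wrist");cv2.imwrite("pics/w2.png",c["image"][:,:,::-1]);np.savez("pics/w2.npz",**c)
E
```

```text
time_s: 3.48
eef_pos: [457.0, 49.2, 69.2]
ee_rot: [0.001, -0.12, 0.993, 0.0]
force: [-0.2, 5.1, 3.8]
grip_width: -0.002
grip_force: 2.5
time_s: 4.32
eef_pos: [481.7, 19.7, 68.3]
ee_rot: [0.001, -0.12, 0.993, -0.0]
force: [0.3, 0.4, 1.1]
grip_width: -0.002
grip_force: 0.0
[-115.07483151  -45.67041192] [0.40407955 0.32651707 1.12798494]
```

View pics/w2.png

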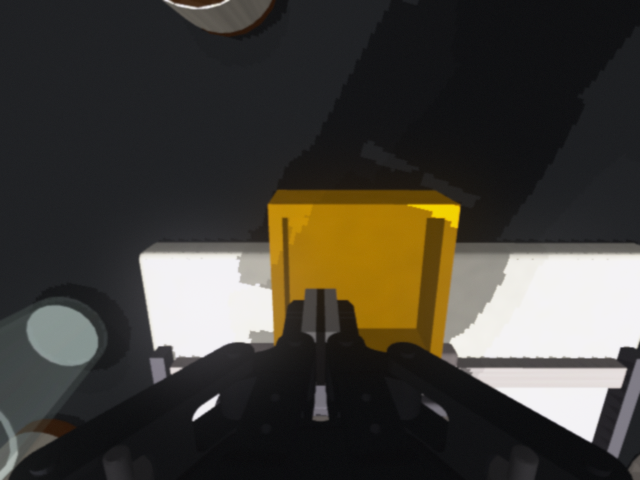

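The cup is seen with its outer rim from (269,204) to (459,206); fingers at (320,320) near its −y wall.

```bash
python3 - <<'E'
from h import *
c=dict(np.load("pics/w2.npz"))
for p in ((269,204),(459,206)): print("rim",w2s(onz(c,p,84)).round(1))
E
```

```text
rim [-165.6  -64.1]
rim [-165.     4.4]
```

```bash
python3 -m inch '-3 0 0 0 0 0;-3 0 0 0 0 0;-4 0 0 0 0 0;-5 0 0 0 0 0;-5 0 0 0 0 0;-5 0 0 0 0 0;-4 0 0 0 0 0;-3 0 0 0 0 0;0 0 0 0 0 0;0 0 0 0 0 0'
python3 - <<'E'
from h import *
from rig import ctrl
s=ctrl.sense();print(w2s(s["eef_pos"]),fstand(s["force"]))
for n in("wrist","top","scene"):
    c=ctrl.capture(n);np.savez(f"pics/{n}3.npz",**c)
    if n=="wrist":a=c["image"]
    if n=="top":b=c["image"][190:340,230:430]
    if n=="scene":d=c["image"][165:315,220:420]
m=np.vstack([np.hstack([cv2.resize(b,(400,300)),cv2.resize(d,(400,300))]),np.hstack([cv2.resize(a,(400,300)),np.zeros((300,400,3),np.uint8)])])
cv2.imwrite("pics/m3.png",m[:,:,::-1])
E
```

```text
time_s: 5.2
eef_pos: [511.9, 27.1, 68.4]
ee_rot: [0.001, -0.12, 0.993, -0.0]
force: [-0.5, -0.2, -0.4]
grip_width: 0.0
grip_force: 0.0
[-83.94569006 -45.63240852] [-0.50521399 -0.07157876 -0.42696991]
```

View pics/m3.png

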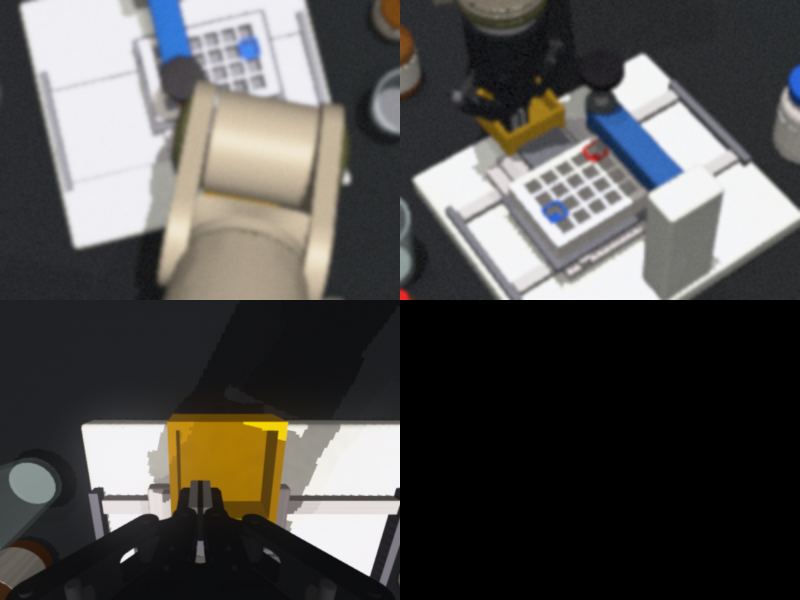

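```bash
cat > wells.py <<'E'
from h import *
import sys
def find(c,col,P,r=9):
    h=hsv(c);u=proj(c,P).astype(int)
    k=((h[...,0]<8)|(h[...,0]>172))&(h[...,1]>110) if col=="red" else (h[...,0]>105)&(h[...,0]<130)&(h[...,1]>100)
    m=np.zeros_like(k);m[u[1]-r:u[1]+r,u[0]-r:u[0]+r]=1
    e=np.argwhere(k&m)[:,::-1];return (e.min(0)+e.max(0))/2,e.mean(0),len(e)
def go(n,carrier,cross):
    off={"red":(-27,27),"blue":(9,-45)}
    for col in off:
        P=s2w(carrier+off[col][0],cross+off[col][1],86)
        for cn in("scene","top"):
            c=dict(np.load(f"pics/{cn}{n}.npz"))
            try:
                b,mu,k=find(c,col,P);w=[w2s(onz(c,q,86))-off[col] for q in(b,mu)]
                print(col,cn,k,b,"plate centre",w[0].round(1),w[1].round(1))
            except ValueError: print(col,cn,"hidden")
go(sys.argv[1],float(sys.argv[2]),float(sys.argv[3]))
E
python3 wells.py 0 -6 44; python3 wells.py 3 21 -29
```

```text
red scene 66 [338.5 214.5] plate centre [-3.5 42.1] [-2.5 42. ]
red top 88 [292.  260.5] plate centre [-5.9 42.9] [-5.5 43.1]
blue scene 112 [321.  239.5] plate centre [-8.7 48.1] [-7.3 52.3]
blue top hidden
red scene 46 [317.  240.5] plate centre [ 24.7 -31.7] [ 26.7 -34.2]
red top hidden
blue scene 71 [297. 270.] plate centre [ 23.  -30.3] [ 24.4 -30.6]
blue top 97 [354.  213.5] plate centre [ 21.9 -29.5] [ 21.2 -29.6]
```

```bash
cat > st.py <<'E'
from h import *
from rig import ctrl
s=ctrl.sense();print("t",round(s["time_s"],2),"stand tcp",w2s(s["eef_pos"]).round(2),"z",round(s["eef_pos"][2],1),"F",fstand(s["force"]).round(1))
E
python3 -m inch '0 -5 0 0 0 0;0 -5 0 0 0 0;0 -5 0 0 0 0;0 -5 0 0 0 0;0 -4 0 0 0 0;0 -3 0 0 0 0;0 -1 0 0 0 0;0 -1 0 0 0 0;0 0 0 0 0 0;0 0 0 0 0 0'; python3 st.py;  python3 -m inch '0 -1 0 0 0 0;0 -0.5 0 0 0 0;0 -0.5 0 0 0 0;0 -0.5 0 0 0 0;0 0 0 0 0 0;0 0 0 0 0 0;0 0 0 0 0 0;0 0 0 0 0 0;0 0 0 0 0 0;0 0 0 0 0 0';python3 st.py
```

```text
time_s: 6.18
eef_pos: [518.1, -1.3, 68.2]
ee_rot: [-0.0, -0.12, 0.993, -0.0]
force: [1.4, -0.2, -0.4]
grip_width: -0.004
grip_force: 0.0
t 6.18 stand tcp [-84.68 -74.69] z 68.2 F [ 1.3 -0.5 -0.4]
time_s: 7.02
eef_pos: [518.4, -2.8, 68.2]
ee_rot: [-0.0, -0.12, 0.993, 0.001]
force: [-0.7, 5.8, 1.1]
grip_width: -0.002
grip_force: 3.3
t 7.02 stand tcp [-84.71 -76.17] z 68.2 F [0.7 5.8 1.1]
```

```bash
python3 -m inch '0 -1 0 0 0 0;0 -1 0 0 0 0;0 0 0 0 0 0;0 0 0 0 0 0;0 0 0 0 0 0;0 0 0 0 0 0;0 0 0 0 0 0;0 0 0 0 0 0;0 0 0 0 0 0;0 0 0 0 0 0'|grep -c z;python3 st.py
python3 -m inch '0 2 0 0 0 0;-4 0 0 0 0 0;-4 0 0 0 0 0;-2 0 0 0 0 0;-1 0 0 0 0 0;-1 0 0 0 0 0;-1 0 0 0 0 0;0 0 0 0 0 0;0 0 0 0 0 0;0 0 0 0 0 0'|grep -c z;python3 st.py
```

```text
0
t 7.85 stand tcp [-84.77 -76.48] z 68.1 F [ 2.  17.2  3.2]
0
t 8.68 stand tcp [-71.86 -76.16] z 68.1 F [-1.6  8.2  1.9]
```

```bash
python3 -m inch '-1 1 0 0 0 0;-1 0 0 0 0 0;-1 0 0 0 0 0;0 0 0 0 0 0;0 0 0 0 0 0;0 0 0 0 0 0;0 0 0 0 0 0;0 0 0 0 0 0;0 0 0 0 0 0;0 0 0 0 0 0'|grep -c z;python3 st.py
python3 -m inch '-1 0 0 0 0 0;-1 0 0 0 0 0;-0 0 0 0 0 0;0 0 0 0 0 0;0 0 0 0 0 0;0 0 0 0 0 0;0 0 0 0 0 0;0 0 0 0 0 0;0 0 0 0 0 0;0 0 0 0 0 0'|grep -c z;python3 st.py
```

```text
0
t 9.52 stand tcp [-69.29 -76.02] z 68.1 F [-6.5  2.2  4.1]
0
t 10.35 stand tcp [-69.19 -75.98] z 68.1 F [-19.2   0.6  11.3]
```

```bash
python3 -m inch '15 0 0 0 0 0;15 0 0 0 0 0;6 0 0 0 0 0;4 0 0 0 0 0;4 0 0 0 0 0;4 0 0 0 0 0;4 0 0 0 0 0;3 0 0 0 0 0;2 0 0 0 0 0;0 0 0 0 0 0'|grep -c z;python3 st.py
python3 -m inch '0 12 0 0 0 0;0 12 0 0 0 0;0 5 0 0 0 0;0 5 0 0 0 0;0 7 0 0 0 0;0 8 0 0 0 0;0 8 0 0 0 0;0 7 0 0 0 0;0 5 0 0 0 0;0 3 0 0 0 0'|grep -c z;python3 st.py
python3 -m inch '-18 0 0 0 0 0;-12 0 0 0 0 0;0 -12 0 0 0 0;0 -12 0 0 0 0;0 -4 0 0 0 0;0 -3 0 0 0 0;0 -2 0 0 0 0;0 -2 0 0 0 0;0 0 0 0 0 0;0 0 0 0 0 0'|grep -c z;python3 st.py
```

```text
0
t 11.18 stand tcp [-123.15  -76.07] z 68.5 F [0.8 3.2 1.6]
0
t 12.02 stand tcp [-123.35   -3.52] z 68.4 F [ 3.  -3.6 -0.2]
0
t 12.85 stand tcp [-93.69 -38.97] z 68.3 F [-0.   0.5 -0.6]
```

```bash
python3 -m inch '0 -2 0 0 0 0;0 -1 0 0 0 0;0 -1 0 0 0 0;-6 0 0 0 0 0;-3 0 0 0 0 0;-2 0 0 0 0 0;-2 0 0 0 0 0;-1.5 0 0 0 0 0;0 0 0 0 0 0;0 0 0 0 0 0'|grep -c z;python3 st.py
```

```text
0
t 13.68 stand tcp [-78.68 -43.03] z 68.4 F [-0.1  2.  -0.3]
```

```bash
python3 -m inch '8 8 0 0 0 0;8 5 0 0 0 0;0 0 -20 0 0 0;0 0 -33 0 0 0;0 0 -33 0 0 0;0 0 -33 0 0 0;0 0 -33 0 0 0;0 0 -15 0 0 0;0 0 0 0 0 0;0 0 0 0 0 0'|grep -c z;python3 st.py
python3 - <<'E'
from h import *
from rig import ctrl
for n in("wrist","top","scene"):
    c=ctrl.capture(n);np.savez(f"pics/{n}4.npz",**c)
    if n=="wrist":a=c["image"]
    if n=="top":b=c["image"][190:340,230:430]
    if n=="scene":d=c["image"][165:315,220:420]
m=np.vstack([np.hstack([cv2.resize(b,(400,300)),cv2.resize(d,(400,300))]),np.hstack([cv2.resize(a,(400,300)),np.zeros((300,400,3),np.uint8)])])
cv2.imwrite("pics/m4.png",m[:,:,::-1])
print(rows(s2w(0,0,225),YAW))
E
python3 wells.py 4 27 -27
```

```text
0
t 14.52 stand tcp [-94.83 -30.24] z 235.6 F [-0.4 -0.3 -0.1]
[array([-95.5,  29.8,   8.8]), array([ 0.01, -0.02,  0.01])]
red scene 40 [319.5 241.5] plate centre [ 29.5 -29.2] [ 30.9 -31.6]
red top hidden
blue scene 74 [300.  271.5] plate centre [ 29.  -27.6] [ 29.6 -27.3]
blue top 99 [352.  211.5] plate centre [ 26.9 -26.6] [ 26.2 -26. ]
```

View pics/m4.png

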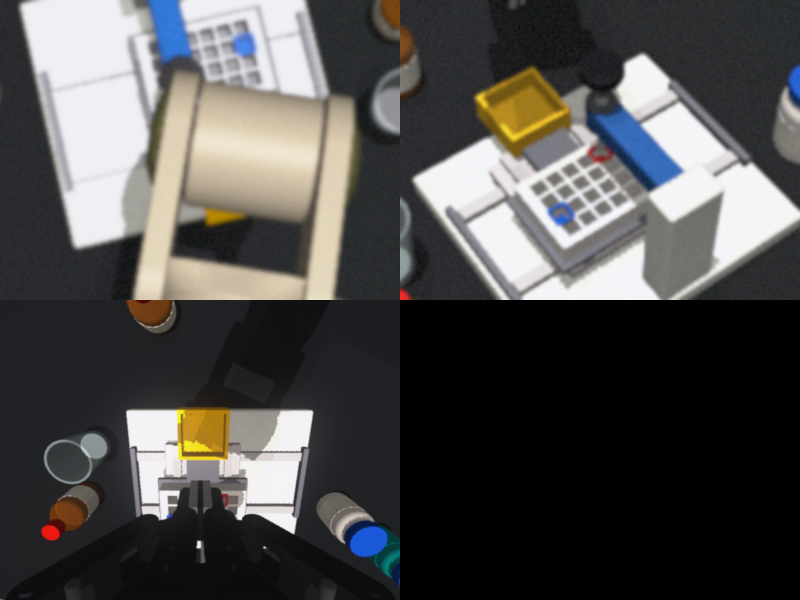

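Scene tile: the red well (600,153) sits just under the probe next to the arm. Top tile: blue well at (245,45). Both fit the end-stop calibration, so I go over the cap.

```bash
python3 -m inch '-16 5 0 0 0 0;-20 6 0 0 0 0;-20 6 0 0 0 0;-20 6 0 0 0 0;-19 6 2 0 0 0;0 1 6 0 0 0;0 0 4 0 0 0;0 0 2 0 0 0;0 0 0 0 0 0;0 0 0 0 0 0'|grep -c z;python3 st.py
python3 -m inch '0 0 2 0 0 0;0 0 2 0 0 0;0 0 2 0 0 0;0 0 2 0 0 0;0 0 1.5 0 0 0;0 0 0 0 0 0;0 0 0 0 0 0;0 0 0 0 0 0;0 0 0 0 0 0;0 0 0 0 0 0'|grep -c z;python3 st.py
```

```text
0
t 15.5 stand tcp [-0.65 -0.2 ] z 221.4 F [0.  0.4 0. ]
0
t 16.33 stand tcp [-0.19  0.04] z 211.9 F [-1.7 -1.   3.6]
```

```bash
python3 -m inch '0 0 2 0 0 0;0 0 1.5 0 0 0;0 0 0 0 0 0;0 0 1 0 0 0;0 0 1 0 0 0;0 0 0.5 0 0 0;0 0 0 0 0 0;0 0 0 0 0 0;0 0 0 0 0 0;0 0 0 0 0 0'|grep -c z;python3 st.py
```

```text
0
t 17.17 stand tcp [-0.07  0.09] z 205.9 F [-1.6 -1.5  4.1]
```

```bash
python3 -m inch '0 0 1 0 0 0;0 0 1 0 0 0;0 0 0.5 0 0 0;0 0 0 0 0 0;0 0 0 0 0 0;0 0 0 0 0 0;0 0 0 0 0 0;0 0 0 0 0 0;0 0 0 0 0 0;0 0 0 0 0 0'|grep -c z;python3 st.py
```

```text
0
t 18.0 stand tcp [-0.1   0.11] z 203.3 F [-0.1 -2.   3.3]
```

```bash
python3 -m inch '0 0 1 0 0 0;0 0 1 0 0 0;0 0 0 0 0 0;0 0 0 0 0 0;0 0 0 0 0 0;0 0 0 0 0 0;0 0 0 0 0 0;0 0 0 0 0 0;0 0 0 0 0 0;0 0 0 0 0 0'|grep -c z;python3 st.py
```

```text
0
t 18.83 stand tcp [-0.09  0.12] z 201.3 F [ 0.4 -1.7  3.4]
```

```bash
python3 -m inch '0 0 1 0 0 0;0 0 1 0 0 0;0 0 0 0 0 0;0 0 0 0 0 0;0 0 0 0 0 0;0 0 0 0 0 0;0 0 0 0 0 0;0 0 0 0 0 0;0 0 0 0 0 0;0 0 0 0 0 0'|grep -c z;python3 st.py
```

```text
0
t 19.67 stand tcp [-0.1   0.13] z 199.3 F [-0.1 -2.9  4.2]
```

```bash
python3 -m inch '0 0 1 0 0 0;0 0 1 0 0 0;0 0 0 0 0 0;0 0 0 0 0 0;0 0 0 0 0 0;0 0 0 0 0 0;0 0 0 0 0 0;0 0 0 0 0 0;0 0 0 0 0 0;0 0 0 0 0 0'|grep -c z;python3 st.py
```

```text
0
t 20.5 stand tcp [-0.1   0.11] z 197.3 F [ 0.6 -2.4  4.8]
```

```bash
python3 -m inch '0 0 1 0 0 0;0 0 1 0 0 0;0 0 0 0 0 0;0 0 0 0 0 0;0 0 0 0 0 0;0 0 0 0 0 0;0 0 0 0 0 0;0 0 0 0 0 0;0 0 0 0 0 0;0 0 0 0 0 0'|grep -c z;python3 st.py
```

```text
0
t 21.33 stand tcp [-0.11  0.14] z 195.3 F [ 1.2 -2.4  4.8]
```

```bash
python3 -m inch '0 0 1 0 0 0;0 0 0 0 0 0;0 0 0 0 0 0;0 0 0 0 0 0;0 0 0 0 0 0;0 0 0 0 0 0;0 0 0 0 0 0;0 0 0 0 0 0;0 0 0 0 0 0;0 0 0 0 0 0'|grep -c z;python3 st.py
```

```text
0
t 22.17 stand tcp [-0.12  0.12] z 194.3 F [ 0.5 -2.8  4.6]
```

```bash
python3 -m inch '0 0 1 0 0 0;0 0 0.5 0 0 0;0 0 0 0 0 0;0 0 0 0 0 0;0 0 0 0 0 0;0 0 0 0 0 0;0 0 0 0 0 0;0 0 0 0 0 0;0 0 0 0 0 0;0 0 0 0 0 0'|grep -c z;python3 st.py
```

```text
0
t 23.0 stand tcp [-0.11  0.11] z 192.9 F [ 0.1 -2.6  5.3]
```

```bash
python3 -m inch '0 0 1 0 0 0;0 0 0.5 0 0 0;0 0 0 0 0 0;0 0 0 0 0 0;0 0 0 0 0 0;0 0 0 0 0 0;0 0 0 0 0 0;0 0 0 0 0 0;0 0 0 0 0 0;0 0 0 0 0 0'|grep -c z;python3 st.py
```

```text
0
t 23.83 stand tcp [-0.09  0.12] z 191.6 F [ 0.5 -3.1  6.3]
```

```bash
python3 -m inch '0 0 1 0 0 0;0 0 0 0 0 0;0 0 0 0 0 0;0 0 0 0 0 0;0 0 0 0 0 0;0 0 0 0 0 0;0 0 0 0 0 0;0 0 0 0 0 0;0 0 0 0 0 0;0 0 0 0 0 0'|grep -c z;python3 st.py
```

```text
0
t 24.67 stand tcp [-0.07  0.13] z 191.0 F [-0.3 -2.5  9.8]
```

```bash
python3 -m inch '0 0 0.3 0 0 0;0 0 0 0 0 0;0 0 0 0 0 0;0 0 0 0 0 0;0 0 0 0 0 0;0 0 -4 0 0 0;0 0 -8 0 0 0;0 0 -10 0 0 0;0 0 -10 0 0 0;0 0 -4 0 0 0'|grep -c z;python3 st.py
python3 -m inch '10 -3 -4 0 0 0;22 -6 0 0 0 0;22 -6 0 0 0 0;22 -6 0 0 0 0;22 -6 0 0 0 0;0 0 33 0 0 0;0 0 33 0 0 0;0 0 33 0 0 0;0 0 20 0 0 0;0 0 0 0 0 0'|grep -c z;python3 st.py
```

```text
0
t 25.5 stand tcp [-0.11  0.45] z 227.4 F [ 0.6 -0.1  1. ]
0
t 26.33 stand tcp [-100.53  -25.85] z 107.2 F [ 0.2 -0.  -0.9]
```

```bash
python3 -m inch '0 0 25 0 0 0;0 0 13 0 0 0;12 0 0 0 0 0;5 0 0 0 0 0;6 0 0 0 0 0;8 0 0 0 0 0;9 0 0 0 0 0;8 0 0 0 0 0;7 0 0 0 0 0;4 0 0 0 0 0'|grep -c z;python3 st.py
python3 -m inch '-6 6 0 0 0 0;0 7 0 0 0 0;0 6 0 0 0 0;0 9 0 0 0 0;0 10 0 0 0 0;0 10 0 0 0 0;0 10 0 0 0 0;0 9 0 0 0 0;0 8 0 0 0 0;0 7 0 0 0 0'|grep -c z;python3 st.py
```

```text
0
t 27.17 stand tcp [-157.12  -27.27] z 73.9 F [3.9 1.3 2.7]
0
t 28.0 stand tcp [-151.09   55.87] z 73.0 F [ 1.3 -4.7  0. ]
```

```bash
python3 -m inch '0 5 4 0 0 0;0 4 0 0 0 0;0 3 0 0 0 0;15 0 0 0 0 0;-15 -14 0 0 0 0;0 -11 0 0 0 0;0 -4 0 0 0 0;0 -3 0 0 0 0;0 -3 0 0 0 0;0 0 0 0 0 0'|grep -c z;python3 st.py
```

```text
0
t 28.83 stand tcp [-151.55   32.12] z 68.8 F [-0.   0.1  0.4]
```

```bash
python3 -m inch '0 -1.5 0 0 0 0;0 -1 0 0 0 0;-12 -0.6 0 0 0 0;-8 0 0 0 0 0;-4 0 0 0 0 0;-4 0 0 0 0 0;-4 0 0 0 0 0;-3 0 0 0 0 0;-2 0 0 0 0 0;0 0 0 0 0 0'|grep -c z;python3 st.py
```

```text
0
t 29.67 stand tcp [-113.79   28.95] z 68.9 F [-0.4  3.4 -0.9]
```

```bash
python3 -m inch '8 8 0 0 0 0;8 5 0 0 0 0;0 0 -20 0 0 0;0 0 -33 0 0 0;0 0 -33 0 0 0;0 0 -33 0 0 0;0 0 -33 0 0 0;0 0 -9 0 0 0;0 0 0 0 0 0;0 0 0 0 0 0'|grep -c z;python3 st.py
python3 - <<'E'
from h import *
from rig import ctrl
for n in("top","scene","wrist"):
    c=ctrl.capture(n);np.savez(f"pics/{n}5.npz",**c)
    if n=="wrist":a=c["image"]
    if n=="top":b=c["image"][190:340,230:430]
    if n=="scene":d=c["image"][165:315,220:420]
m=np.vstack([np.hstack([cv2.resize(b,(400,300)),cv2.resize(d,(400,300))]),np.hstack([cv2.resize(a,(400,300)),np.zeros((300,400,3),np.uint8)])])
cv2.imwrite("pics/m5.png",m[:,:,::-1])
print(rows(s2w(0,0,222),YAW))
E
python3 wells.py 5 -9 45
```

```text
0
t 30.5 stand tcp [-130.75   42.15] z 229.3 F [-0.  -1.1 -0.9]
[array([-130.9,  -42.2,    6. ]), array([ 0.01, -0.03,  0.01])]
red scene 62 [338.5 213. ] plate centre [-6.6 44.5] [-4.8 44.1]
red top 90 [291.  261.5] plate centre [-7.4 45.3] [-7.7 44.9]
blue scene 97 [321. 238.] plate centre [-11.7  50.2] [-11.1  54.2]
blue top hidden
```

View pics/m5.png

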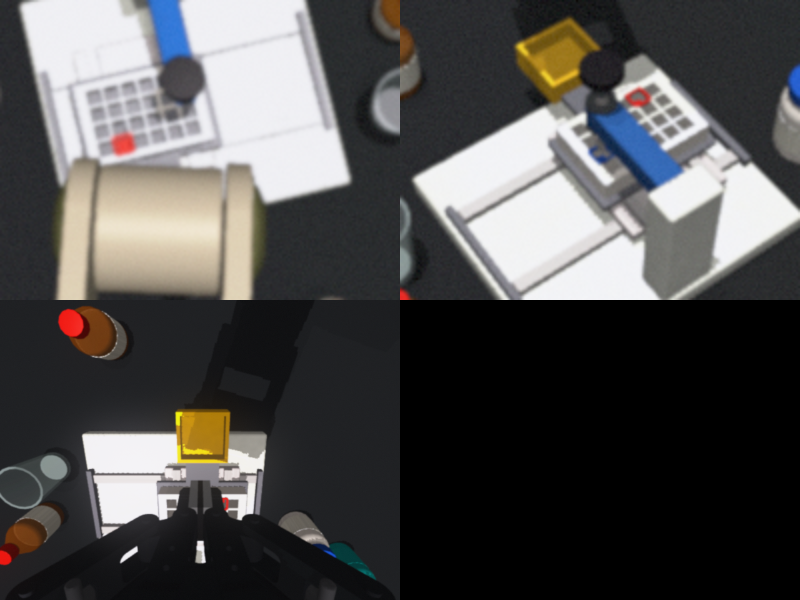

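The blue well now sits under the probe (scene tile (598,155), half hidden by the arm); red at top tile (123,145) puts the plate at about (−7.5, 45). Next, the blue dip.

```bash
python3 -m inch '-15 -5 0 0 0 0;-22 -7 0 0 0 0;-24 -8 0 0 0 0;-24 -8 0 0 0 0;-24 -8 0 0 0 0;-16 -5 0 0 0 0;-6 -1 4 0 0 0;0 0 5 0 0 0;0 0 2 0 0 0;0 0 0 0 0 0'|grep -c z;python3 st.py
python3 -m inch '0 0 2 0 0 0;0 0 2 0 0 0;0 0 2 0 0 0;0 0 2 0 0 0;0 0 2 0 0 0;0 0 1 0 0 0;0 0 0.5 0 0 0;0 0 0 0 0 0;0 0 0 0 0 0;0 0 0 0 0 0'|grep -c z;python3 st.py
```

```text
0
t 31.48 stand tcp [-0.26  0.52] z 217.9 F [-0.  -0.3  0.9]
0
t 32.32 stand tcp [0.9  0.06] z 207.6 F [-2.4  2.   3.4]
```

```bash
python3 -m inch '0 0 1 0 0 0;0 0 1 0 0 0;0 0 0 0 0 0;0 0 0 0 0 0;0 0 0 0 0 0;0 0 0 0 0 0;0 0 0 0 0 0;0 0 0 0 0 0;0 0 0 0 0 0;0 0 0 0 0 0'|grep -c z;python3 st.py
```

```text
0
t 33.15 stand tcp [0.95 0.03] z 205.6 F [-0.8  1.6  4.1]
```

```bash
python3 -m inch '0 0 1 0 0 0;0 0 1 0 0 0;0 0 0 0 0 0;0 0 0 0 0 0;0 0 0 0 0 0;0 0 0 0 0 0;0 0 0 0 0 0;0 0 0 0 0 0;0 0 0 0 0 0;0 0 0 0 0 0'|grep -c z;python3 st.py
```

```text
0
t 33.98 stand tcp [0.91 0.04] z 203.5 F [-0.4  1.5  3.7]
```

```bash
python3 -m inch '0 0 1 0 0 0;0 0 1 0 0 0;0 0 0 0 0 0;0 0 0 0 0 0;0 0 0 0 0 0;0 0 0 0 0 0;0 0 0 0 0 0;0 0 0 0 0 0;0 0 0 0 0 0;0 0 0 0 0 0'|grep -c z;python3 st.py
```

```text
0
t 34.82 stand tcp [0.89 0.  ] z 201.5 F [0.6 1.4 3. ]
```

```bash
python3 -m inch '0 0 1 0 0 0;0 0 1 0 0 0;0 0 0 0 0 0;0 0 0 0 0 0;0 0 0 0 0 0;0 0 0 0 0 0;0 0 0 0 0 0;0 0 0 0 0 0;0 0 0 0 0 0;0 0 0 0 0 0'|grep -c z;python3 st.py
```

```text
0
t 35.65 stand tcp [0.89 0.03] z 199.5 F [0.6 0.8 3.5]
```

```bash
python3 -m inch '0 0 1 0 0 0;0 0 0.7 0 0 0;0 0 0 0 0 0;0 0 0 0 0 0;0 0 0 0 0 0;0 0 0 0 0 0;0 0 0 0 0 0;0 0 0 0 0 0;0 0 0 0 0 0;0 0 0 0 0 0'|grep -c z;python3 st.py
```

```text
0
t 36.48 stand tcp [0.9  0.02] z 197.8 F [0.7 2.  5.2]
```

```bash
python3 -m inch '0 0 1 0 0 0;0 0 0.5 0 0 0;0 0 0 0 0 0;0 0 0 0 0 0;0 0 0 0 0 0;0 0 0 0 0 0;0 0 0 0 0 0;0 0 0 0 0 0;0 0 0 0 0 0;0 0 0 0 0 0'|grep -c z;python3 st.py
```

```text
0
t 37.32 stand tcp [0.87 0.02] z 196.3 F [1.8 1.5 4.9]
```

```bash
python3 -m inch '0 0 1 0 0 0;0 0 0.5 0 0 0;0 0 0 0 0 0;0 0 0 0 0 0;0 0 0 0 0 0;0 0 0 0 0 0;0 0 0 0 0 0;0 0 0 0 0 0;0 0 0 0 0 0;0 0 0 0 0 0'|grep -c z;python3 st.py
```

```text
0
t 38.15 stand tcp [0.87 0.02] z 194.8 F [1.3 1.  6.2]
```

```bash
python3 -m inch '0 0 1 0 0 0;0 0 0 0 0 0;0 0 0 0 0 0;0 0 0 0 0 0;0 0 0 0 0 0;0 0 0 0 0 0;0 0 0 0 0 0;0 0 0 0 0 0;0 0 0 0 0 0;0 0 0 0 0 0'|grep -c z;python3 st.py
```

```text
0
t 38.98 stand tcp [0.87 0.04] z 193.8 F [1.6 0.7 4.2]
```

```bash
python3 -m inch '0 0 1 0 0 0;0 0 0.3 0 0 0;0 0 0 0 0 0;0 0 0 0 0 0;0 0 0 0 0 0;0 0 0 0 0 0;0 0 0 0 0 0;0 0 0 0 0 0;0 0 0 0 0 0;0 0 0 0 0 0'|grep -c z;python3 st.py
```

```text
0
t 39.82 stand tcp [0.88 0.02] z 192.6 F [0.9 1.1 5.5]
```

```bash
python3 -m inch '0 0 1 0 0 0;0 0 0.3 0 0 0;0 0 0 0 0 0;0 0 0 0 0 0;0 0 0 0 0 0;0 0 0 0 0 0;0 0 0 0 0 0;0 0 0 0 0 0;0 0 0 0 0 0;0 0 0 0 0 0'|grep -c z;python3 st.py
```

```text
0
t 40.65 stand tcp [0.9  0.02] z 191.8 F [-0.2  1.9  9.5]
```

Contact on the blue sample, about 4 N above the spring. Hold briefly, then rise and back away.

```bash
python3 -m inch '0 0 0.3 0 0 0;0 0 0 0 0 0;0 0 0 0 0 0;0 0 0 0 0 0;0 0 0 0 0 0;0 0 -4 0 0 0;0 0 -8 0 0 0;0 0 -10 0 0 0;0 0 -10 0 0 0;0 0 -4 0 0 0'|grep -c z;python3 st.py
python3 -m inch '0 0 -15 0 0 0;15 0 -10 0 0 0;25 0 0 0 0 0;25 0 0 0 0 0;25 0 0 0 0 0;25 0 0 0 0 0;25 0 0 0 0 0;15 0 0 0 0 0;0 0 0 0 0 0;0 0 0 0 0 0'|grep -c z;python3 st.py
python3 - <<'E'
from h import *
from rig import ctrl
for n in("top","scene"):
    c=ctrl.capture(n);np.savez(f"pics/{n}6.npz",**c)
    if n=="top":b=c["image"][95:395,120:520]
    if n=="scene":d=c["image"][150:450,170:570]
cv2.imwrite("pics/m6.png",np.hstack([b,d])[:,:,::-1])
E
python3 wells.py 6 -9 45
```

```text
0
t 41.48 stand tcp [ 0.83 -0.18] z 228.3 F [-0.3 -0.6 -0. ]
0
t 42.32 stand tcp [-154.18   -0.24] z 252.2 F [-0.4 -0.3  0.4]
red scene 62 [338.5 213. ] plate centre [-6.6 44.5] [-4.8 44.1]
red top 90 [291.  261.5] plate centre [-7.4 45.3] [-7.7 44.9]
blue scene 100 [321.  238.5] plate centre [-10.7  49.5] [-11.2  53.8]
blue top hidden
```

View pics/m6.png

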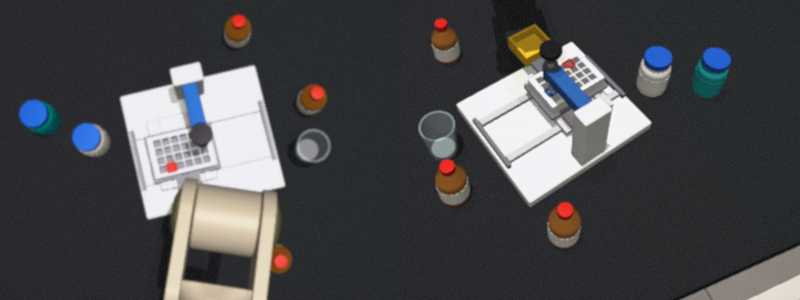

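The plate has not moved (red at top half (172,167)). The probe is raised (cap at (200,133)), all glassware still stands in place, and the robot touches nothing.

```bash
python3 -c "
from rig import ctrl
print(ctrl.finish_job())"
```

```text
the job is handed in; nothing more can be done
None
```

I dipped the red well and then the blue one, each with about 4 N on the sample, left the plate with the blue well under the raised probe, saw all glassware and bottles standing in place, and handed the job in at about 42 s.

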